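# Lay up the pads on a pair of insoles

### The arm

A 7-joint arm with a two-finger parallel gripper is mounted at the origin on the work surface. World frame = base frame: x ahead of the robot, y to its left, z up, the work surface at z = 0. Lengths are in m, angles in rad, forces in N, time in s.
With the tool pointing down it reaches from about 0.375 to 0.925 m from the base axis. Payload 3.1 kg.
Tool frame: the origin (TCP) lies midway between the tips of the shut fingers; the grasp point (between the pads) lies 19 mm behind it; z points along the fingers, y is the line along which they close (so a half turn about z gives the same grasp; the last joint's range is limited). The gripper opens to 85 mm and grips with 20 to 120 N. Pads are 22 mm wide; open, the fingers measure 114 mm over their backs; the gripper's body (76 mm by 85 mm) begins 54 mm behind the grasp point. The pads swing forward as they close: fully open they stand 13 mm farther back than shut.
Start: joints at [-1.422, 0.383, 0.044, 1.598, -0.018, 1.161, -0.05], TCP at [0.159, 0.63, 0.231] pointing down, gripper open.
Joint ranges: [-2.61, 2.61], [-0.41, 2.15], [-1.48, 1.57], [0, 2.5], [-1.57, 4.71], [0.05, 1.97], [-2.85, 2.85]. Speed limits (rad/s): [2.79, 2.79, 3.14, 3.14, 3.14, 3.14, 3.14].

### API

Orientations are given as a 3x3 rotation matrix whose columns are the frame's x, y, z axes.
In Python, from bench import sensors, optics, job gives the robot as it stands.
- The arm moves only by the shell command python3 -m handwheel 'ROWS' [FORCE]. ROWS is JSON, a list that holds one entry, the list of rows, each a list of 7 numbers: the turn, a rotation vector about the tool's x, y, z in units of 5 degrees (1.0 is 5 degrees), then the shift along the tool's x, y, z in units of 30 mm (1.0 is 30 mm), then the opening, from -1 (shut) to 1 (fully open). In form: [[[wx, wy, wz, dx, dy, dz, gripper], ...]]. A call has 1 to 10 rows; each row shifts and turns the commanded pose from where the row before left it, along the tool's axes as they then stand; what a row does not reach is not made up. A row lasts 1/12 s, in which the tool goes at most 41.7 mm and 7.16 degrees, less where a joint would pass 70% of its speed; a pose out of reach is approached as far as the arm can. A call is refused whole if a number of a shift passes 1 or a number of a turn 1, either way. A call with a gripper value outside its range is refused whole. The fingers move at their own pace and stop on an object; FORCE is the grip in N (left out, the last holds). Time passes only in rows, so rows that do not move let the fingers close. It gives the time, the measured TCP pose, the force, the opening and the grip force at its end, in the units of the state.
- sensors.sense(): the state, without advancing time (a new reading comes with each control period).
- optics.camera(name): name is "scene" or "top" or "wrist"; returns (picture, depth): 400x640x3 uint8, blue, green, red; 400x640 float32, m along the optical axis (not along the pixel's ray), 0 where there is no reading.
- optics.camera_params(name): a dict with "fx", "fy", "cx", "cy" (pixels), "xyz" and "attitude" of the camera in the world; the wrist camera has in their place "hand_eye" (4x4, takes a point from camera to tool coordinates, whose origin is the TCP and whose axes are the flange's). Camera axes: x right, y up, looking along -z (the intrinsics and any distortion apply to the point x, -y, -z); pixel columns grow to the right and rows downward; lengths in m; the calibration is good to about 2 mm. A picture is of the moment at which its call begins: read the wrist's pose just before it. camera_params takes no time and is no camera call.
- job.finish_job(): hands the job in; it is judged then, once.
The state is a dict: "t": time; "joint_pos": joint angles; "qd": joint speeds; "effort": joint torques, N m; "ee_pos": TCP position; "tcp_rot": TCP orientation; "wrist_force": force on the tool from outside, world axes, zero at the start; "ft_torque": the same for the moment, N m; "finger_gap": finger opening in m; "grip_force": force on a finger pad.
Only numpy, scipy, OpenCV 4.12 (cv2) and the standard library are available. Lean on these libraries where they do the work, as an engineer would, in place of code of your own. Each camera call takes 0.05 s, during which the arm holds its last target. There are 200 camera calls.

### The job

Lay up this pair of insoles on the silver pen outlines, ready for gluing. On the left-foot insole build the heel raise: the brown cork piece flat on the heel with its round end to the back, and the purple piece squarely on top of it, round end to the back too. On the right-foot insole set the red horseshoe on the heel with its opening towards the toes, the yellow arch support ahead of it with its straight side along the inner (big-toe) edge, and the green teardrop in the middle ahead of the arch support with its narrow end towards the heel; leave the glue tin, marker pen and sanding block where they are.

Things in the scene. Friction and masses are not known exactly. Their poses are not given: they have to be found in the camera images.
- insole_left: blue blank for a left foot (toes up, big toe on the right), 280 long, 95 wide, 4 mm thick, fixed flat on the bench, on either side. Origin mid-length on its underside; x to the toes, within 0.15 rad of away from the robot; y to the left (little-toe side), z up. One silver D outline at the heel, centre x = -95, y = 0 mm; pads lie at z = 4 mm, their x along this x
- insole_right: blue blank for a right foot (mirror image), 280 mm long, 4 mm thick, fixed. Origin mid-length on its underside; x to the toes (within 0.15 rad of away from the robot), y to the left (inner, big-toe side). Silver outlines with centres (x, y): horseshoe (-104, 0), half-moon at the inner edge (-26, +20), teardrop (+42, -4) mm; pads lie at z = 4 mm, their x along this x
- heel_cork_mid (a point): centre, half-way up, of the brown cork heel piece: loose flat D, 78 mm long (x), 56 wide (y), 8 thick, about 20 g. x points to its straight front, round end at -x; sides parallel from x = -11 to +37 mm. All pads start flat on the bench, x within 0.5 rad of away from the robot
- heel_purple_mid (a point): centre (half-way up) of the purple hard-foam heel piece, loose, same shape and size as the cork one: 78 mm (x) by 56 mm (y) by 8 mm (z), about 20 g, straight front at +x, round end at -x
- horseshoe_mid (a point): centre, half-way up, of the red hard-foam horseshoe: loose U, 56 mm long (x), 56 wide over the outside (y), 8 thick, about 15 g. x points to its opening, closed round end at -x; prongs 16 mm wide with straight outer sides from x = 0 to +28; slot 24 mm wide, so this point lies in the empty slot
- arch_mid (a point): centre (half-way up) of the yellow hard-foam arch support, loose, half-moon, 76 mm long (x) by 30 mm wide (y) by 12 mm high, upright sides to 7 mm then domed; its straight side is at y = +15 mm, the bulging side at y = -15 mm (flat for about 20 mm in the middle)
- dome_mid (a point): centre, half-way up and between the parallel sides, of the green hard-foam teardrop (metatarsal pad), loose, about 15 g, 59 mm long (x from -32 to +27 mm) by 42 mm wide (y) by 10 mm high, upright sides to 6 mm then domed; the broad round end is at +x, the narrow end at -x; its sides are parallel from x = -9 to +6 mm
- sanding_block_mid (a point): centre of an orange and black rubber sanding block, loose, 70 by 37 by 28 mm high, lying among the pads; to be left alone
- marker_mid (a point): centre of the silver and black marker pen, loose, 135 mm long (x), 12 mm thick, lying between the two insoles; to be left alone
- glue_tin_mid (a point): centre of a glue tin, silver and yellow with a black lid, loose, 80 mm across, 94 mm high, standing beyond the toes; to be left alone
Not all that is in view belongs to the job. Of the things that look like the part that bears dome_mid, take the one that is farthest from the robot's base at the start.

How it is judged:
By the outcome, as a careful person would: the job done as asked, in the order asked, and still so for the second after the job is handed in, with the robot touching nothing.
It also fails if it takes over 118 s, if anything falls off the work surface, if the arm or the gripper's body presses on something with over 40 N, if the wrist force passes 120 N, or if a joint passes its speed limit or range.

## Working session

There is one attempt and no reset: what is moved stays moved. The work goes in short steps, Python scripts to look and compute and a shell command to move; the robot and the scene stay as the last step left them, time stands still between calls to the robot, and variables do not carry over. Pictures are saved under pics/ and viewed, at most 16 in all, crops included, and the job is handed in when it is done.

```bash
mkdir -p pics; ls; python3 - <<'E'
from bench import sensors, optics, job
import cv2
s=sensors.sense()
print({k:s[k] for k in('t','ee_pos','tcp_rot','finger_gap')})
for n in('top','scene','wrist'):
    p,d=optics.camera(n); cv2.imwrite(f'pics/{n}0.png',p); print(n,optics.camera_params(n))
    import numpy as np; np.savez(f'{n}0.npz',p=p,d=d)
E
```

```text
pics
{'t': 0.0, 'ee_pos': array([0.15857805, 0.6293891 , 0.22987626]), 'tcp_rot': array([[-9.69720198e-01,  2.44218130e-01, -4.91405038e-04],
       [ 2.44218574e-01,  9.69716728e-01, -2.59924919e-03],
       [-1.58260092e-04, -2.64055468e-03, -9.99996501e-01]]), 'finger_gap': 0.08536675989976922}
top {'fx': 425.6471940307325, 'fy': 425.6471940307325, 'cx': 322.9422384084564, 'cy': 205.0794072355413, 'xyz': array([0.42649544, 0.0196188 , 1.21489642]), 'attitude': array([[-0.00267323,  0.99057335, -0.13695723],
       [-0.99998298, -0.00193778,  0.00550299],
       [ 0.00518572,  0.13696961,  0.99056168]])}
scene {'fx': 381.80157732559303, 'fy': 381.80157732559303, 'cx': 314.4039158868743, 'cy': 194.5120419648836, 'xyz': array([ 1.45115581, -0.19799986,  0.91436407]), 'attitude': array([[ 0.23596514, -0.65921508,  0.71397194],
       [ 0.97175443,  0.16287773, -0.17077522],
       [-0.00371253,  0.73410239,  0.67902864]])}
wrist {'fx': 321.04945963732365, 'fy': 321.04945963732365, 'cx': 312.13550102173247, 'cy': 203.5840943507315, 'hand_eye': array([[ 1.23552840e-04,  9.54736039e-01,  2.97454333e-01,
         7.69599024e-02],
       [ 9.99999965e-01, -1.87275781e-04,  1.85729692e-04,
        -2.37114870e-04],
       [ 2.33028823e-04,  2.97454300e-01, -9.54736029e-01,
        -1.41470849e-01],
       [ 0.00000000e+00,  0.00000000e+00,  0.00000000e+00,
         1.00000000e+00]])}
```

View pics/top0.png

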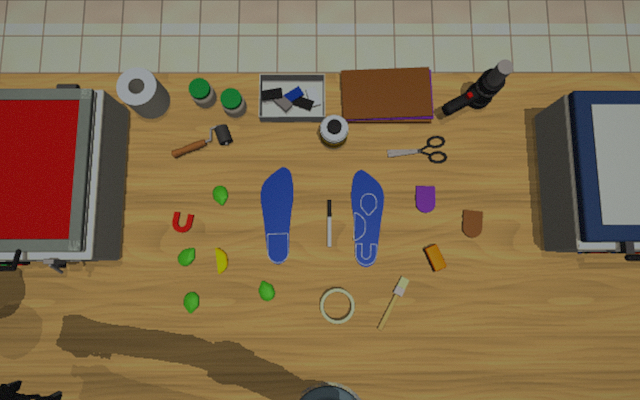

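View pics/scene0.png

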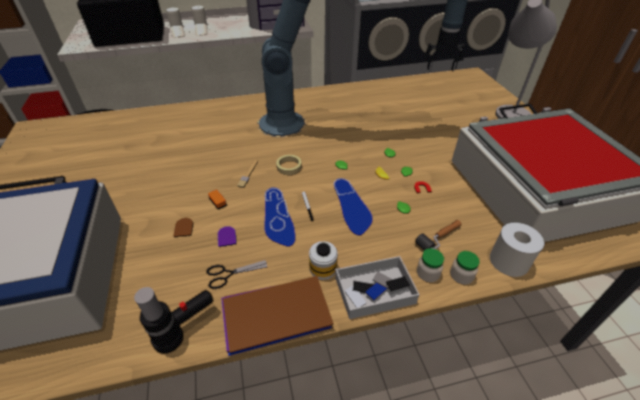

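```bash
cat > h.py <<'E'
import numpy as np, cv2
from bench import sensors, optics
def pose(name):
    p=optics.camera_params(name)
    if name!='wrist': return p,np.array(p['xyz']),np.array(p['attitude'])
    s=sensors.sense(); H=np.array(p['hand_eye']); R=np.array(s['tcp_rot'])
    return p,R@H[:3,3]+s['ee_pos'],R@H[:3,:3]
def cast(uv,z,cam):
    p,o,R=cam; uv=np.atleast_2d(uv).astype(float)
    d=np.c_[(uv[:,0]-p['cx'])/p['fx'],-(uv[:,1]-p['cy'])/p['fy'],-np.ones(len(uv))]@R.T
    return (o+d*((z-o[2])/d[:,2])[:,None])
HSV={'purple':((130,120,40),(150,255,255)),'brown':((5,100,40),(13,210,160)),'red':((0,200,100),(4,255,255)),'yellow':((25,200,100),(33,255,255)),
 'green':((45,150,60),(75,255,255)),'blue':((105,150,60),(125,255,255)),'orange':((10,220,170),(20,255,255))}
def blobs(img,col,amin=60):
    m=cv2.inRange(cv2.cvtColor(img,cv2.COLOR_BGR2HSV),*HSV[col])
    c,_=cv2.findContours(m,cv2.RETR_EXTERNAL,cv2.CHAIN_APPROX_NONE)
    return [k[:,0,:] for k in c if cv2.contourArea(k)>amin]
E
python3 - <<'E'
from h import *
p=np.load('top0.npz')['p']; cam=pose('top')
hsv=cv2.cvtColor(p,cv2.COLOR_BGR2HSV)
for n,(u,v) in dict(purple=(426,203),brown=(472,226),red=(176,224),yellow=(221,260),green=(220,195),blue=(277,200),orange=(432,250),insR=(372,190)).items(): print(n,hsv[v,u])
for c in HSV:
    for k in blobs(p,c,40):
        m=cv2.moments(k); u=[m['m10']/m['m00'],m['m01']/m['m00']]
        print(c,np.round(u),m['m00'],cast(u,.006,cam)[0][:2].round(3))
for n,u in dict(marker0=(329,200),marker1=(330,247),tin=(334,130)).items(): print(n,cast(u,.006,cam)[0])
E
```

```text
purple [139 163 133]
brown [ 15 168 114]
red [  1 220 161]
yellow [ 31 239 157]
green [ 53 176 155]
blue [112 189 132]
orange [ 20 224 157]
insR [112 179 135]
purple [425. 198.] 413.0 [ 0.613 -0.281]
purple [402. 118.] 77.0 [ 0.853 -0.222]
brown [384. 109.] 49.5 [ 0.879 -0.169]
brown [422. 105.] 54.0 [ 0.892 -0.281]
red [182. 223.] 163.5 [0.543 0.414]
red [ 36. 167.] 9939.5 [0.706 0.842]
yellow [221. 261.] 171.5 [0.437 0.301]
green [191. 301.] 212.5 [0.325 0.38 ]
green [266. 291.] 201.0 [0.353 0.172]
green [186. 256.] 204.0 [0.449 0.398]
green [220. 194.] 185.5 [0.625 0.308]
green [231.  98.] 284.0 [0.915 0.286]
green [199.  88.] 282.0 [0.946 0.381]
blue [365. 255.] 97.0 [ 0.452 -0.106]
blue [277. 247.] 405.5 [0.474 0.142]
blue [359. 226.] 139.5 [ 0.533 -0.089]
blue [368. 206.] 1542.0 [ 0.591 -0.115]
blue [277. 201.] 1590.5 [0.605 0.144]
blue [294.  94.] 124.0 [0.927 0.099]
marker0 [ 0.60833367 -0.00453552  0.006     ]
marker1 [ 0.47388316 -0.00674317  0.006     ]
tin [ 0.81635544 -0.02019501  0.006     ]
```

View pics/wrist0.png

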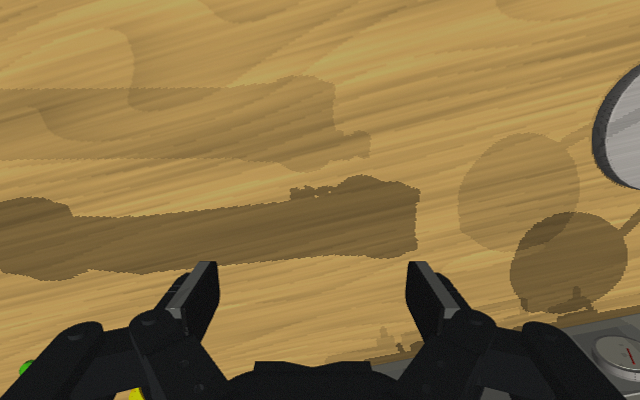

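```bash
cat > go.py <<'E'
# usage: go.py x y z yaw_deg ; yaw = angle of -tool_x from world x. prints turn units then shift units (in turned tool axes)
import sys,numpy as np
from bench import sensors
from scipy.spatial.transform import Rotation as Ro
def plan(x,y,z,yaw):
    s=sensors.sense(); R=np.array(s['tcp_rot']); a=np.deg2rad(yaw); c,n=np.cos(a),np.sin(a)
    T=np.array([[-c,-n,0],[-n,c,0],[0,0,-1.]])
    w=Ro.from_matrix(R.T@T).as_rotvec()
    print('t %.2f'%s['t'],'turn',np.round(np.rad2deg(w)/5,2),'shift',np.round(T.T@(np.array([x,y,z])-s['ee_pos'])/.03,2),'gap %.4f'%s['finger_gap'])
if __name__=='__main__': plan(*map(float,sys.argv[1:]))
E
python3 go.py .55 .35 .25 0
python3 -m handwheel '[[[0,0,-0.94,-0.9,-0.6,0,1],[0,0,-0.94,-0.9,-0.6,0,1],[0,0,-0.94,-0.9,-0.6,0,1],[0,0,0,-0.95,-0.7,-0.05,1],[0,0,0,-0.95,-0.7,-0.05,1],[0,0,0,-0.95,-0.7,-0.05,1],[0,0,0,-0.95,-0.7,-0.05,1],[0,0,0,-0.95,-0.7,-0.05,1],[0,0,0,-0.95,-0.7,-0.05,1],[0,0,0,-0.95,-0.7,-0.05,1]]]'
python3 -m handwheel '[[[0,0,0,-0.95,-0.7,-0.05,1],[0,0,0,-0.95,-0.7,-0.05,1],[0,0,0,-0.95,-0.7,-0.05,1],[0,0,0,0,0,0,1],[0,0,0,0,0,0,1]]]'
python3 go.py .55 .35 .25 0
python3 - <<'E'
from h import *
cam=pose('wrist'); p,d=optics.camera('wrist'); cv2.imwrite('pics/w1.png',p); np.savez('w1.npz',p=p,d=d,o=cam[1],R=cam[2])
E
```

```text
t 0.15 turn [-0.02 -0.   -2.83] shift [-13.05  -9.32  -0.66] gap 0.0851
t: 0.98
ee_pos: [0.43, 0.4153, 0.2415]
tcp_rot: [[-1.0, 0.001, -0.0], [0.001, 1.0, -0.0], [0.0, -0.0, -1.0]]
wrist_force: [-0.0, 0.8, -0.3]
finger_gap: 0.0855
grip_force: 0.0
t: 1.4
ee_pos: [0.5173, 0.35, 0.246]
tcp_rot: [[-1.0, 0.008, 0.001], [0.008, 1.0, -0.002], [-0.001, -0.002, -1.0]]
wrist_force: [0.3, 0.0, -0.5]
finger_gap: 0.085
grip_force: 0.0
t 1.40 turn [-0.02  0.01 -0.09] shift [-1.09 -0.   -0.13] gap 0.0850
```

View pics/w1.png

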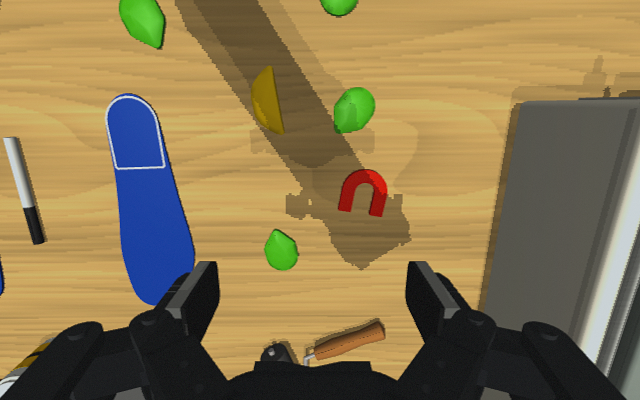

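```bash
cat >> h.py <<'E'
def rect(P):
    "centre mm, (long,short), angle deg of the long axis relative to world x in (-90,90]"
    (c,(w,h),a)=cv2.minAreaRect((P[:,:2]*1000).astype(np.float32))
    if h>w: w,h,a=h,w,a+90
    a=(a+90)%180-90
    return np.round(c,1),(round(w,1),round(h,1)),round(a,1)
def mom(P):
    m=cv2.moments((P[:,:2]*1000).astype(np.float32)); return np.round([m['m10']/m['m00'],m['m01']/m['m00']],1)
E
sed -i "s/'brown':((5,100,40),(13,210,160))/'brown':((11,150,60),(17,200,140))/;s/'yellow':((25,200,100)/'yellow':((22,200,60)/;s/'red':((0,200,100)/'red':((0,200,80)/" h.py
python3 - <<'E'
from h import *
z=np.load('w1.npz'); p=z['p']; cam=(optics.camera_params('wrist'),z['o'],z['R'])
hsv=cv2.cvtColor(p,cv2.COLOR_BGR2HSV); print(hsv[100,265],hsv[210,376],hsv[178,378],hsv[110,345])
for c,h in(('red',.004),('yellow',.005),('green',.004),('blue',.004)):
    for k in blobs(p,c,200):
        P=cast(k,h,cam); print(c,k.mean(0).round(),rect(P),'cg',mom(P))
# outline: white inside left insole
m=cv2.inRange(hsv,(0,0,150),(180,110,255)); m[:, :95]=0; m[:,180:]=0; m[:85]=0; m[180:]=0
k=np.argwhere(m)[:,::-1]; P=cast(k,.004,cam); print('outline',len(k),rect(P))
E
```

```text
[ 24 237 141] [  2 236 144] [  3 236 209] [ 52 172 187]
red [363. 193.] (array([545.2, 413.3]), (56.2, 56.2), 80.3) cg [544.3 413.4]
yellow [268. 101.] (array([438.9, 296.8]), (74.6, 30.2), 8.7) cg [438.6 298.7]
green [281. 251.] (array([625.9, 308.2]), (50.6, 46.5), -29.4) cg [625.1 307.5]
green [352. 111.] (array([448.2, 398.1]), (50.3, 45.8), 0.7) cg [448.3 396.9]
green [338.   5.] (array([344.3, 378.5]), (38.6, 13.9), 89.5) cg [343.2 378.5]
green [143.  20.] (array([358.5, 170. ]), (45.8, 45.6), 89.5) cg [354.9 171.1]
blue [153. 212.] (array([584.4, 142.3]), (237.2, 94.9), 4.8) cg [602.  143.3]
blue [134. 136.] (array([471.9, 140.2]), (78.4, 54.4), 1.6) cg [474.5 140.3]
outline 637 (array([477. , 140.3]), (94.9, 64.5), -0.6)
```

```bash

python3 -m handwheel '[[[0,0,-0.09,-0.14,-1,0,1],[0,0,0,-0.14,-1,0,1],[0,0,0,-0.14,-1,0,1],[0,0,0,-0.14,-1,0,1],[0,0,0,-0.14,-1,0,1],[0,0,0,-0.14,-1,0,1],[0,0,0,-0.14,-1,0,1],[0,0,0,-0.14,-1,0,1],[0,0,0,-0.14,-1,0,1],[0,0,0,-0.14,-1,0,1]]]' >/dev/null
python3 -m handwheel '[[[0,0,0,0,-1,0,1],[0,0,0,0,0,0,1],[0,0,0,0,0,0,1],[0,0,0,0,0,0,1]]]'
python3 - <<'E'
from h import *
cam=pose('wrist'); p,d=optics.camera('wrist'); cv2.imwrite('pics/w2.png',p); np.savez('w2.npz',p=p,d=d,o=cam[1],R=cam[2])
E
python3 -m handwheel '[[[0,0,0,0,-1,0,1],[0,0,0,0,-1,0,1],[0,0,0,0,-1,0,1],[0,0,0,0,-1,0,1],[0,0,0,0,-1,0,1],[0,0,0,0,-1,0,1],[0,0,0,0,-1,0,1],[0,0,0,0,-1,0,1],[0,0,0,0,-1,0,1],[0,0,0,0,-1,0,1]]]' >/dev/null
python3 -m handwheel '[[[0,0,0,0,-0.5,0,1],[0,0,0,0,0,0,1],[0,0,0,0,0,0,1],[0,0,0,0,0,0,1]]]'
python3 - <<'E'
from h import *
cam=pose('wrist'); p,d=optics.camera('wrist'); cv2.imwrite('pics/w3.png',p); np.savez('w3.npz',p=p,d=d,o=cam[1],R=cam[2])
cv2.imwrite('pics/w23.png',np.vstack([np.load('w2.npz')['p'][:300],p[:300]]))
E
```

```text
t: 2.62
ee_pos: [0.5581, 0.0267, 0.246]
tcp_rot: [[-1.0, -0.01, -0.001], [-0.01, 1.0, 0.002], [0.001, 0.002, -1.0]]
wrist_force: [0.7, 0.9, -1.0]
finger_gap: 0.085
grip_force: 0.0
t: 3.83
ee_pos: [0.5623, -0.2875, 0.2457]
tcp_rot: [[-1.0, -0.012, -0.0], [-0.012, 1.0, 0.002], [0.0, 0.002, -1.0]]
wrist_force: [0.3, 0.6, 0.6]
finger_gap: 0.0854
grip_force: 0.0
```

View pics/w23.png

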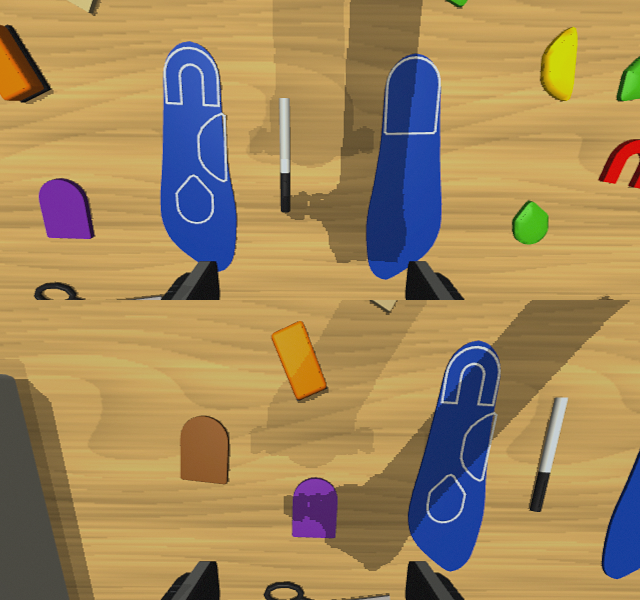

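```bash
cat >> h.py <<'E'
def insole_lines(p):
    hsv=cv2.cvtColor(p,cv2.COLOR_BGR2HSV)
    b=cv2.inRange(hsv,(100,120,30),(130,255,255))
    reg=cv2.morphologyEx(b,cv2.MORPH_CLOSE,np.ones((9,9)))
    m=cv2.inRange(hsv,(0,0,60),(180,125,255))&reg
    return [k[:,0,:] for k in cv2.findContours(m,cv2.RETR_EXTERNAL,cv2.CHAIN_APPROX_NONE)[0] if len(k)>40]
def tip(P):
    "teardrop: tip point & axis angle deg (tip -> centroid)"
    c=mom(P); Q=P[:,:2]*1000; i=np.argmax(np.hypot(*(Q-c).T)); d=c-Q[i]; return Q[i].round(1),round(np.degrees(np.arctan2(d[1],d[0])),1)
E
python3 - <<'E'
from h import *
for f in('w1','w2','w3'):
    z=np.load(f+'.npz'); p=z['p']; cam=(optics.camera_params('wrist'),z['o'],z['R']); print(f)
    for k in insole_lines(p):
        P=cast(k,.004,cam); r=rect(P)
        if r[1][0]>30: print(' line',k.mean(0).round(),r,'cg',mom(P),'tip',tip(P))
    for c,h in(('red',.004),('yellow',.005),('green',.004),('purple',.004),('brown',.004),('orange',.014)):
        for k in blobs(p,c,200):
            P=cast(k,h,cam); r=rect(P)
            if 20<r[1][1] and r[1][0]<90: print(' ',c,k.mean(0).round(),r,'cg',mom(P), tip(P) if c=='green' else '')
E
```

```text
w1
 line [144. 156.] (array([486.6, 140.8]), (62.2, 55.2), -88.5) cg [498.8 149.8] tip (array([458.3, 170.2]), np.float64(-26.8))
 line [131.  99.] (array([434.5, 144.2]), (36.0, 8.6), 80.9) cg [433.8 144.6] tip (array([435.9, 125.7]), np.float64(96.3))
  red [363. 193.] (array([545.2, 413.3]), (56.2, 56.2), 80.3) cg [544.3 413.4] 
  yellow [268. 101.] (array([438.9, 296.8]), (74.6, 30.2), 8.7) cg [438.6 298.7] 
  green [281. 251.] (array([625.9, 308.2]), (50.6, 46.5), -29.4) cg [625.1 307.5] (array([593.7, 301.3]), np.float64(11.1))
  green [352. 111.] (array([448.2, 398.1]), (50.3, 45.8), 0.7) cg [448.3 396.9] (array([472.4, 377.9]), np.float64(141.7))
  green [143.  20.] (array([358.5, 170. ]), (45.8, 45.6), 89.5) cg [354.9 171.1] (array([381.4, 184.1]), np.float64(-153.9))
w2
 line [195. 201.] (array([ 599.5, -119.7]), (55.9, 52.8), 40.0) cg [ 598.5 -119.3] tip (array([ 564.2, -116.5]), np.float64(-4.6))
 line [210. 152.] (array([533.2, -93.3]), (82.3, 34.1), 2.9) cg [537.3 -95.2] tip (array([491.3, -78.4]), np.float64(-20.1))
 line [410. 123.] (array([493.8, 139.9]), (62.6, 40.1
[... 1287 characters left out ...]
1.1] 
w3
 line [446. 200.] (array([ 599.6, -119.1]), (55.2, 53.0), -43.8) cg [ 598.6 -120.1] tip (array([ 565. , -116.7]), np.float64(-5.7))
 line [473. 150.] (array([533.3, -95.3]), (81.3, 32.8), 2.4) cg [536.9 -97.9] tip (array([492., -81.]), np.float64(-20.7))
 line [466.  87.] (array([ 461.9, -110.3]), (62.4, 44.8), 87.6) cg [ 464.5 -116.5] tip (array([484.3, -80.1]), np.float64(-118.5))
 line [474.  53.] (array([ 432.9, -111.5]), (51.2, 19.2), -87.0) cg [ 429.9 -111.3] tip (array([ 443.8, -136.1]), np.float64(119.3))
  purple [314. 211.] (array([ 610.8, -283.3]), (78.0, 54.8), -1.9) cg [ 613.1 -283.5] 
  orange [299.  59.] (array([ 441.5, -302.5]), (69.7, 35.4), 22.8) cg [ 441.4 -302.7]
```

```bash
python3 - <<'E'
from h import *
for f in('w2','w3'):
    z=np.load(f+'.npz'); p=z['p']; cam=(optics.camera_params('wrist'),z['o'],z['R']); print(f)
    K=[k for k in insole_lines(p)]
    C=lambda a,b,y0,y1:np.vstack([k for k in K if a<=k[:,0].mean()<=b and y0<=k[:,1].mean()<=y1])
    sets={'w2':dict(D=C(385,440,35,135),H=C(160,222,40,107)),'w3':dict(H=C(440,500,35,107))}[f]
    for n,k in sets.items():
        P=cast(k,.004,cam); print(n,k.min(0),k.max(0),rect(P))
        # straight sides: front edge etc. in world
    if f=='w3':
        hsv=cv2.cvtColor(p,cv2.COLOR_BGR2HSV); print(hsv[150,205],hsv[130,200],hsv[175,215])
        q=hsv[150,205].astype(int); m=cv2.inRange(hsv,(5,100,60),(14,255,200)); m[:,:150]=0;m[:,260:]=0;m[:100]=0;m[200:]=0
        k=max(cv2.findContours(m,0,cv2.CHAIN_APPROX_NONE)[0],key=len)[:,0]; P=cast(k,.004,cam); print('brown',rect(P),mom(P))
E
```

```text
w2Traceback (most recent call last):
  File "<stdin>", line 6, in <module>
  File "<stdin>", line 5, in <lambda>
    return _nx.concatenate(arrs, 0, dtype=dtype, casting=casting)
           ~~~~~~~~~~~~~~~^^^^^^^^^^^^^^^^^^^^^^^^^^^^^^^^^^^^^^^
ValueError: need at least one array to concatenate
```

```bash
python3 - <<'E'
from h import *
for f in('w2','w3'):
    z=np.load(f+'.npz'); p=z['p']; cam=(optics.camera_params('wrist'),z['o'],z['R']); print(f)
    K=[k for k in insole_lines(p)]
    B={'w2':dict(D=(385,440,35,135),H=(160,222,40,107)),'w3':dict(H=(440,500,35,107))}[f]
    for n,(a,b,y0,y1) in B.items():
        k=np.vstack([k for k in K if a<=k[:,0].mean()<=b and y0<=k[:,1].mean()<=y1])
        P=cast(k,.004,cam); print(n,k.min(0),k.max(0),rect(P))
    if f=='w3':
        hsv=cv2.cvtColor(p,cv2.COLOR_BGR2HSV); print(hsv[150,205],hsv[130,200],hsv[175,215])
        m=cv2.inRange(hsv,(5,100,60),(14,255,200)); m[:,:150]=0;m[:,260:]=0;m[:100]=0;m[200:]=0
        k=max(cv2.findContours(m,0,cv2.CHAIN_APPROX_NONE)[0],key=len)[:,0]; P=cast(k,.004,cam); print('brown',rect(P),mom(P))
E
python3 go.py .55 -.39 .1 0
```

```text
w2
D [383  56] [438 134] (array([471.9, 139.6]), (83.8, 62.6), 0.7)
H [165  47] [220 106] (array([ 453.9, -108.7]), (62.9, 60.9), 87.6)
w3
H [440  46] [497 106] (array([ 453.8, -110. ]), (62.4, 61.1), 87.6)
[ 14 170 147] [ 14 170 147] [ 14 176 142]
brown (array([ 538.9, -415.2]), (77.4, 54.8), -6.2) [ 541.4 -415.9]
t 3.88 turn [ 0.03 -0.    0.14] shift [ 0.41 -3.43  4.86] gap 0.0854
```

```bash
python3 - <<'E'
from h import *
for f,(u0,u1,v0,v1) in dict(w2=(383,440,56,136),w1=(105,168,93,172)).items():
    z=np.load(f+'.npz'); p=z['p']; cam=(optics.camera_params('wrist'),z['o'],z['R'])
    hsv=cv2.cvtColor(p,cv2.COLOR_BGR2HSV); m=cv2.inRange(hsv,(0,0,70),(180,115,255))
    ys,xs=np.nonzero(m[v0:v1,u0:u1]); P=cast(np.c_[xs+u0,ys+v0],.004,cam)[:,:2]*1000
    c=np.array([471.9,139.8])
    for n,s in dict(front=(np.abs(P[:,0]-c[0]-39)<4)&(abs(P[:,1]-c[1])<22),left=(abs(P[:,1]-c[1]-28.5)<5)&(P[:,0]-c[0]>-8)&(P[:,0]-c[0]<32),right=(abs(P[:,1]-c[1]+28.5)<5)&(P[:,0]-c[0]>-8)&(P[:,0]-c[0]<32)).items():
        if s.sum()<8: continue
        l=cv2.fitLine(P[s].astype(np.float32),cv2.DIST_HUBER,0,.1,.01).ravel(); print(f,n,s.sum(),'ang %.1f'%np.degrees(np.arctan(l[1]/l[0])),l[2:].round(1))
E
python3 go.py .5439 -.4157 .05 -6.2
```

```text
w2 front 97 ang -88.6 [512.7 138.5]
w2 left 106 ang 1.9 [483.9 169.1]
w2 right 131 ang 2.2 [483.1 110.2]
w1 front 89 ang -88.5 [512.6 139.5]
w1 left 103 ang 1.8 [483.5 170. ]
w1 right 136 ang 1.2 [483.7 110.5]
t 3.88 turn [ 0.03 -0.    1.38] shift [ 0.15 -4.32  6.53] gap 0.0854
```

```bash
python3 -m handwheel '[[[0,0,0.7,0.2,-0.5,0.5,0.5],[0,0,0.7,0.2,-0.9,0.5,0.5],[0,0,0,0,-0.9,0.8,0.5],[0,0,0,0,-0.9,0.8,0.5],[0,0,0,0,-0.9,0.8,0.5],[0,0,0,0,0,0.8,0.5],[0,0,0,0,0,0,0.5],[0,0,0,0,0,0,0.5]]]' 20;python3 go.py .5439 -.4157 .0 -6.2
```

```text
t: 4.55
ee_pos: [0.5368, -0.4113, 0.1175]
tcp_rot: [[-0.993, 0.116, -0.004], [0.116, 0.993, 0.004], [0.005, 0.003, -1.0]]
wrist_force: [0.5, -0.1, 0.5]
finger_gap: 0.0639
grip_force: 0.0
t 4.55 turn [ 0.04 -0.05 -0.09] shift [-0.25 -0.12  3.92] gap 0.0639
```

```bash
python3 -m handwheel '[[[0,0,-0.09,-0.25,-0.12,0.9,0.5],[0,0,0,0,0,0.9,0.5],[0,0,0,0,0,0.8,0.5],[0,0,0,0,0,0.6,0.5],[0,0,0,0,0,0.3,0.5],[0,0,0,0,0,0,0.5],[0,0,0,0,0,0,0.5],[0,0,0,0,0,0,0.5]]]' ;python3 go.py .5439 -.4157 .0 -6.2
python3 - <<'E'
from h import *
cam=pose('wrist'); p,d=optics.camera('wrist'); cv2.imwrite('pics/w4.png',p)
E
```

```text
t: 5.22
ee_pos: [0.5472, -0.4183, 0.0177]
tcp_rot: [[-0.994, 0.106, 0.003], [0.106, 0.994, -0.002], [-0.004, -0.002, -1.0]]
wrist_force: [-0.4, 0.0, 0.4]
finger_gap: 0.0639
grip_force: 0.0
t 5.22 turn [-0.02  0.04  0.02] shift [0.12 0.08 0.59] gap 0.0639
```

View pics/w4.png

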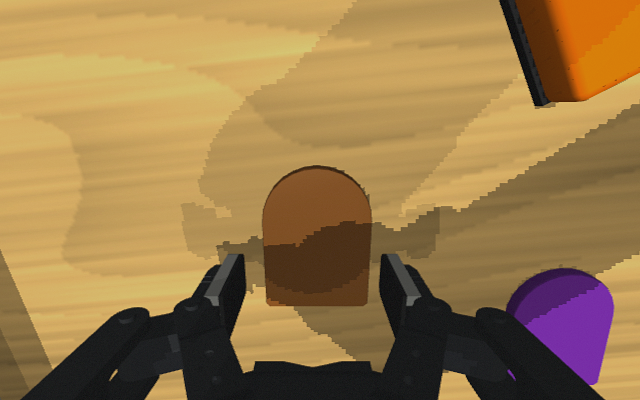

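```bash
python3 -m handwheel '[[[0,0,0,0.1,0.08,0.25,0.5],[0,0,0,0,0,0.25,0.5],[0,0,0,0,0,0,0.5],[0,0,0,0,0,0,0.5]]]' | egrep "ee_pos|wrist_f"; python3 -m handwheel '[[[0,0,0,0,0,0.1,0.5],[0,0,0,0,0,0,0.5],[0,0,0,0,0,0,0.5]]]' | egrep "ee_pos|wrist_f";python3 -m handwheel '[[[0,0,0,0,0,0.06,0.5],[0,0,0,0,0,0,0.5],[0,0,0,0,0,0,0.5]]]' | egrep "ee_pos|wrist_f"
```

```text
ee_pos: [0.5418, -0.4141, -0.0007]
wrist_force: [0.3, -0.8, 0.3]
ee_pos: [0.5425, -0.4149, -0.0029]
wrist_force: [-0.2, 0.3, -0.2]
ee_pos: [0.5426, -0.4148, -0.0046]
wrist_force: [-0.6, 0.3, 0.4]
```

```bash
python3 -m handwheel '[[[0,0,0,0,0,0,0.1],[0,0,0,0,0,0,0.1],[0,0,0,0,0,0,0.1],[0,0,0,0,0,0,0.1],[0,0,0,0,0,0,0.1],[0,0,0,0,0,0,0.1]]]' 30; python3 -m handwheel '[[[0,0,0,0,0,-0.5,0.1],[0,0,0,0,0,-0.9,0.1],[0,0,0,0,0,-0.9,0.1],[0,0,0,0,0,-0.9,0.1],[0,0,0,0,0,0,0.1],[0,0,0,0,0,0,0.1]]]'
python3 - <<'E'
from h import *
cam=pose('wrist'); p,d=optics.camera('wrist'); cv2.imwrite('pics/w5.png',p)
E
python3 go.py .477 .1397 .1 1.7
```

```text
t: 6.6
ee_pos: [0.5432, -0.4157, -0.0037]
tcp_rot: [[-0.994, 0.107, 0.001], [0.107, 0.994, -0.001], [-0.001, -0.001, -1.0]]
wrist_force: [0.7, 0.4, 5.9]
finger_gap: 0.0552
grip_force: 35.3
t: 7.1
ee_pos: [0.5437, -0.4155, 0.094]
tcp_rot: [[-0.994, 0.107, 0.003], [0.107, 0.994, -0.002], [-0.003, -0.001, -1.0]]
wrist_force: [0.2, 0.4, -1.0]
finger_gap: 0.0547
grip_force: 32.2
t 7.15 turn [ 0.01  0.   -1.56] shift [ 1.64 18.53 -0.27] gap 0.0552
```

View pics/w5.png

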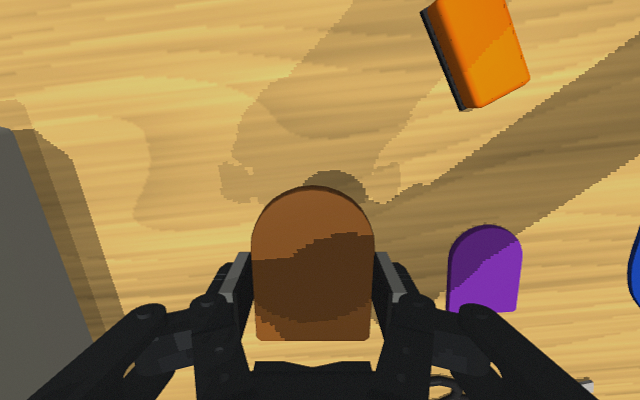

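```bash
cat > held.py <<'E'
# held.py color dz [lo hi hsv]: pose of held pad in tool frame (mm): along -tool_x (fwd) and tool_y
import sys
from h import *
if len(sys.argv)>3: HSV[sys.argv[1]]=(eval(sys.argv[3]),eval(sys.argv[4]))
s=sensors.sense(); cam=pose('wrist'); p,d=optics.camera('wrist')
R=np.array(s['tcp_rot']); t=np.array(s['ee_pos'])
for k in blobs(p,sys.argv[1],1500):
    if not(150<k[:,0].mean()<480 and k[:,1].mean()>120): continue
    Q=(cast(k,t[2]+float(sys.argv[2]),cam)-t)@R; Q=np.c_[-Q[:,0],Q[:,1]]
    # Q: forward, left
    print(sys.argv[1],rect(Q),'cg',mom(Q),'min',(Q.min(0)*1000).round(1),'max',(Q.max(0)*1000).round(1),tip(Q))
E
python3 held.py brown 0.008 '(3,90,25)' '(15,255,200)'
```

```text
brown (array([-3.7, -0.2]), (80.0, 56.7), -0.0) cg [-0.7 -0.1] min [-43.7 -28.6] max [36.3 28.2] (array([35.1, 27.3]), np.float64(-142.5))
```

```bash
python3 -m handwheel '[[[0,0,-0.8,0.1,1,-0.2,0.1],[0,0,-0.76,0.1,1,0,0.1],[0,0,0,0.1,1,0,0.1],[0,0,0,0.1,1,0,0.1],[0,0,0,0.1,1,0,0.1],[0,0,0,0.1,1,0,0.1],[0,0,0,0.1,1,0,0.1],[0,0,0,0.1,1,0,0.1],[0,0,0,0.1,1,0,0.1],[0,0,0,0.1,1,0,0.1]]]' >/dev/null
python3 -m handwheel '[[[0,0,0,0.1,1,0,0.1],[0,0,0,0.1,1,0,0.1],[0,0,0,0.1,1,0,0.1],[0,0,0,0.1,1,0,0.1],[0,0,0,0.1,1,0,0.1],[0,0,0,0.1,1,0,0.1],[0,0,0,0,1,0,0.1],[0,0,0,0,1,0,0.1],[0,0,0,0,0,0,0.1],[0,0,0,0,0,0,0.1]]]'
python3 go.py .477 .1397 .1 1.7
```

```text
t: 8.87
ee_pos: [0.4832, 0.1264, 0.096]
tcp_rot: [[-0.999, -0.035, -0.003], [-0.035, 0.999, -0.001], [0.003, -0.001, -1.0]]
wrist_force: [0.7, -1.3, 0.6]
finger_gap: 0.0549
grip_force: 32.2
t 8.87 turn [-0.01 -0.04  0.06] shift [ 0.19  0.45 -0.13] gap 0.0549
```

```bash
python3 -m handwheel '[[[0,0,0.06,0.2,0.45,0.5,0.1],[0,0,0,0,0,0.8,0.1],[0,0,0,0,0,0.8,0.1],[0,0,0,0,0,0.4,0.1],[0,0,0,0,0,0,0.1],[0,0,0,0,0,0,0.1],[0,0,0,0,0,0,0.1]]]' |grep ee_
python3 go.py .4764 .1397 .001 1.7
```

```text
ee_pos: [0.4795, 0.1365, 0.0231]
t 9.45 turn [-0.    0.01 -0.09] shift [0.1  0.11 0.74] gap 0.0549
```

```bash
python3 -m handwheel '[[[0,0,-0.05,0.1,0.11,0.2,0.1],[0,0,0,0,0,0.2,0.1],[0,0,0,0,0,0,0.1],[0,0,0,0,0,0,0.1],[0,0,0,0,0,0,0.1],[0,0,0,0,0,0,0.1]]]' |grep ee_
python3 go.py .4764 .1397 .001 1.7;python3 -m handwheel '[[[0,0,0,0,0,0,0.1],[0,0,0,0,0,0,0.1],[0,0,0,0,0,0,0.1],[0,0,0,0,0,0,0.1]]]' |grep ee_
python3 go.py .4764 .1397 .001 1.7
```

```text
ee_pos: [0.4758, 0.1406, 0.0107]
t 9.95 turn [ 0.    0.01 -0.02] shift [-0.02 -0.03  0.32] gap 0.0548
ee_pos: [0.4756, 0.1405, 0.0105]
t 10.28 turn [ 0.    0.   -0.02] shift [-0.03 -0.03  0.32] gap 0.0550
```

Good; lower with a tiny correction, release, lift, look.

```bash
python3 -m handwheel '[[[0,0,0,-0.03,-0.03,0.15,0.1],[0,0,0,0,0,0.15,0.1],[0,0,0,0,0,0,0.1],[0,0,0,0,0,0,0.1],[0,0,0,0,0,0,0.1]]]' |egrep "ee_|wrist"
python3 -m handwheel '[[[0,0,0,0,0,0,0.3],[0,0,0,0,0,0,0.45],[0,0,0,0,0,0,0.5],[0,0,0,0,0,0,0.5],[0,0,0,0,0,-0.3,0.5],[0,0,0,0,0,-0.8,0.5],[0,0,0,0,0,-1,0.5],[0,0,0,0,0,-1,0.5],[0,0,0,-0.3,0,-1,0.5],[0,0,0,0,0,0,0.5]]]' |grep ee_;python3 -m handwheel '[[[0,0,0,0,0,-1,0.5],[0,0,0,0,0,-1,0.5],[0,0,0,0,0,0,0.5],[0,0,0,0,0,0,0.5],[0,0,0,0,0,0,0.5]]]' |grep ee_
python3 - <<'E'
from h import *
cam=pose('wrist'); p,d=optics.camera('wrist'); cv2.imwrite('pics/w6.png',p); np.savez('w6.npz',p=p,o=cam[1],R=cam[2])
HSV['brown']=((3,90,25),(15,255,200))
for k in blobs(p,'brown',1000):
    P=cast(k,.008,cam); r=rect(P)
    if r[1][0]<100: print(r)
E
```

```text
ee_pos: [0.4763, 0.1395, 0.0012]
wrist_force: [0.5, 0.7, -0.8]
ee_pos: [0.4919, 0.1414, 0.1315]
ee_pos: [0.485, 0.1398, 0.1844]
(array([473.2, 138.9]), (77.9, 55.1), 3.0)
```

View pics/w6.png

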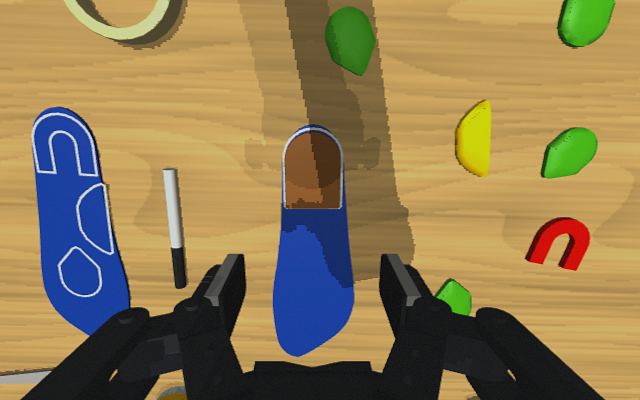

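```bash
python3 -c "
import cv2;p=cv2.imread('pics/w6.png')[110:220,260:370];cv2.imwrite('pics/w6c.png',cv2.resize(p,None,fx=5,fy=5,interpolation=0))"
```

```text
(no output)
```

View pics/w6c.png

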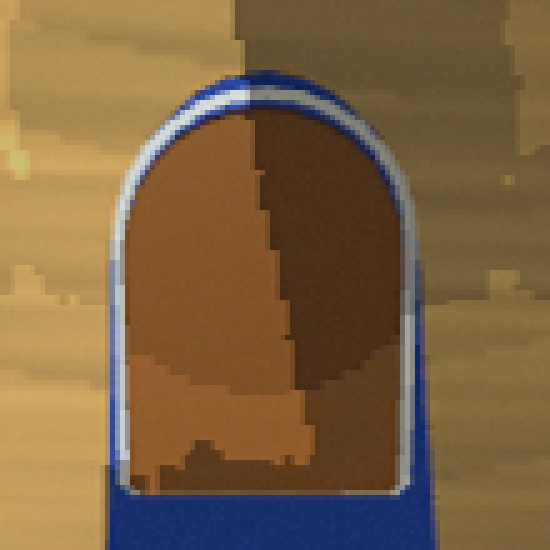

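```bash
python3 -m handwheel '[[[0,0,0.3,-0.3,-1,0,0.5],[0,0,0.4,-0.3,-1,0,0.5],[0,0,0,-0.3,-1,0,0.5],[0,0,0,-0.3,-1,0,0.5],[0,0,0,-0.3,-1,0,0.5],[0,0,0,-0.3,-1,0,0.5],[0,0,0,-0.3,-1,0,0.5],[0,0,0,-0.3,-1,0,0.5],[0,0,0,-0.3,-1,0,0.5],[0,0,0,-0.3,-1,0,0.5]]]' >/dev/null
python3 -m handwheel '[[[0,0,0,-0.3,-1,0.4,0.5],[0,0,0,-0.3,-1,0.5,0.5],[0,0,0,-0.3,-1,0.8,0.5],[0,0,0,-0.3,-1,0.8,0.5],[0,0,0,0,0,0.8,0.5],[0,0,0,0,0,0.5,0.5],[0,0,0,0,0,0,0.5],[0,0,0,0,0,0,0.5],[0,0,0,0,0,0,0.5],[0,0,0,0,0,0,0.5]]]' |grep ee_;python3 go.py .6148 -.2833 .02 -1.7
```

```text
ee_pos: [0.6021, -0.2822, 0.0723]
t 13.67 turn [-0.    0.03 -0.01] shift [-0.42 -0.02  1.74] gap 0.0642
```

```bash
python3 -m handwheel '[[[0,0,0,-0.42,0,0.7,0.5],[0,0,0,0,0,0.7,0.5],[0,0,0,0,0,0.4,0.5],[0,0,0,0,0,0.3,0.5],[0,0,0,0,0,0,0.5],[0,0,0,0,0,0,0.5],[0,0,0,0,0,0,0.5],[0,0,0,0,0,0,0.5]]]' |egrep "ee_|wrist";python3 go.py .6148 -.2833 -.004 -1.7
python3 - <<'E'
from h import *
cam=pose('wrist'); p,d=optics.camera('wrist'); cv2.imwrite('pics/w7.png',p)
for k in blobs(p,'purple',1000):
    r=rect(cast(k,.004,cam)); print(r)
E
```

```text
ee_pos: [0.6139, -0.2844, 0.009]
wrist_force: [0.3, 0.2, -0.5]
t 14.33 turn [-0.01  0.03 -0.04] shift [-0.03  0.04  0.43] gap 0.0641
(array([ 611. , -283.6]), (80.0, 56.3), -1.4)
```

```bash
python3 -m handwheel '[[[0,0,0,-0.02,0.03,0.2,0.5],[0,0,0,0,0,0.23,0.5],[0,0,0,0,0,0,0.5],[0,0,0,0,0,0,0.5],[0,0,0,0,0,0,0.1],[0,0,0,0,0,0,0.1],[0,0,0,0,0,0,0.1],[0,0,0,0,0,0,0.1],[0,0,0,0,0,0,0.1],[0,0,0,0,0,0,0.1]]]' 30; python3 -m handwheel '[[[0,0,0,0,0,-0.5,0.1],[0,0,0,0,0,-0.9,0.1],[0,0,0,0,0,-0.9,0.1],[0,0,0,0,0,-0.9,0.1],[0,0,0,0,0,0,0.1],[0,0,0,0,0,0,0.1]]]' |egrep "ee_|grip"
python3 held.py purple 0.008
python3 go.py .4764 .1397 .1 1.7
```

```text
t: 15.22
ee_pos: [0.6149, -0.2838, -0.0037]
tcp_rot: [[-0.999, 0.033, 0.002], [0.033, 0.999, -0.001], [-0.002, -0.001, -1.0]]
wrist_force: [-1.3, -0.4, 6.0]
finger_gap: 0.0549
grip_force: 35.5
ee_pos: [0.615, -0.2835, 0.0933]
grip_force: 31.9
purple (array([-3.7, -0.2]), (80.2, 56.8), 0.1) cg [-0.7 -0.1] min [-43.8 -28.6] max [36.4 28.2] (array([35.2, 27.4]), np.float64(-142.5))
t 15.77 turn [ 0.    0.01 -0.72] shift [ 4.16 14.2  -0.29] gap 0.0553
```

```bash
python3 -m handwheel '[[[0,0,-0.36,0.3,1,-0.2,0.1],[0,0,-0.36,0.3,1,0,0.1],[0,0,0,0.3,1,0,0.1],[0,0,0,0.3,1,0,0.1],[0,0,0,0.3,1,0,0.1],[0,0,0,0.3,1,0,0.1],[0,0,0,0.3,1,0,0.1],[0,0,0,0.3,1,0,0.1],[0,0,0,0.3,1,0,0.1],[0,0,0,0.3,1,0,0.1]]]' >/dev/null
python3 -m handwheel '[[[0,0,0,0.3,1,0,0.1],[0,0,0,0.3,1,0,0.1],[0,0,0,0.3,1,0,0.1],[0,0,0,0.2,1,0,0.1],[0,0,0,0,0.3,0.5,0.1],[0,0,0,0,0,0.5,0.1],[0,0,0,0,0,0.5,0.1],[0,0,0,0,0,0,0.1],[0,0,0,0,0,0,0.1],[0,0,0,0,0,0,0.1]]]' |grep ee_
python3 go.py .4763 .1395 .0092 1.7
```

```text
ee_pos: [0.4804, 0.1427, 0.0514]
t 17.43 turn [-0.01 -0.01 -0.01] shift [ 0.14 -0.1   1.41] gap 0.0552
```

```bash
python3 -m handwheel '[[[0,0,0,0.12,-0.1,0.4,0.1],[0,0,0,0,0,0.4,0.1],[0,0,0,0,0,0.3,0.1],[0,0,0,0,0,0,0.1],[0,0,0,0,0,0,0.1],[0,0,0,0,0,0,0.1],[0,0,0,0,0,0,0.1],[0,0,0,0,0,0,0.1]]]' |grep ee_
python3 go.py .4763 .1395 .0092 1.7
```

```text
ee_pos: [0.4779, 0.1404, 0.0191]
t 18.10 turn [0.01 0.01 0.  ] shift [ 0.05 -0.03  0.33] gap 0.0550
```

```bash
python3 -m handwheel '[[[0,0,0,0.05,-0.03,0.15,0.1],[0,0,0,0,0,0.09,0.1],[0,0,0,0,0,0,0.1],[0,0,0,0,0,0,0.1],[0,0,0,0,0,0,0.1],[0,0,0,0,0,0,0.1]]]' |egrep "ee_|wrist"
python3 go.py .4763 .1395 .0092 1.7
```

```text
ee_pos: [0.4759, 0.1392, 0.0114]
wrist_force: [-0.7, 0.7, -0.4]
t 18.60 turn [-0.  0.  0.] shift [-0.01  0.01  0.07] gap 0.0550
```

```bash
python3 -m handwheel '[[[0,0,0,-0.01,0.01,0.08,0.1],[0,0,0,0,0,0,0.1],[0,0,0,0,0,0,0.1],[0,0,0,0,0,0,0.3],[0,0,0,0,0,0,0.45],[0,0,0,0,0,0,0.5],[0,0,0,0,0,0,0.5],[0,0,0,0,0,-0.3,0.5],[0,0,0,0,0,-0.8,0.5],[0,0,0,0,0,-1,0.5]]]' |egrep "ee_|wrist"
python3 -m handwheel '[[[0,0,0,-0.2,0,-1,0.5],[0,0,0,0,0,-1,0.5],[0,0,0,0,0,-1,0.5],[0,0,0,0,0,0,0.5],[0,0,0,0,0,0,0.5],[0,0,0,0,0,0,0.5],[0,0,0,0,0,0,0.5]]]' |grep ee_
python3 - <<'E'
from h import *
cam=pose('wrist'); p,d=optics.camera('wrist'); cv2.imwrite('pics/w8.png',cv2.resize(p[90:240,240:400],None,fx=4,fy=4,interpolation=0)); np.savez('w8.npz',p=p,o=cam[1],R=cam[2])
for k in blobs(p,'purple',1000): print(rect(cast(k,.016,cam)))
# horseshoe outline straight sides from w2,w3,w8
c0=np.array([453.9,-109.4])
for f in('w2','w3','w8'):
    z=np.load(f+'.npz'); p=z['p']; cm=(optics.camera_params('wrist'),z['o'],z['R'])
    m=cv2.inRange(cv2.cvtColor(p,cv2.COLOR_BGR2HSV),(0,0,70),(180,115,255))
    ys,xs=np.nonzero(m); P=cast(np.c_[xs,ys],.004,cm)[:,:2]*1000-c0
    a=np.deg2rad(-2.4); P=P@np.array([[np.cos(a),-np.sin(a)],[np.sin(a),np.cos(a)]])
    for n,s in dict(front=(abs(P[:,0]-29.6)<4)&(abs(abs(P[:,1])-20)<6),L=(abs(P[:,1]-29.6)<4.5)&(P[:,0]>2)&(P[:,0]<24),R=(abs(P[:,1]+29.6)<4.5)&(P[:,0]>2)&(P[:,0]<24),sl=(abs(P[:,1]-10.5)<4)&(P[:,0]>2)&(P[:,0]<24),sr=(abs(P[:,1]+10.5)<4)&(P[:,0]>2)&(P[:,0]<24),back=(abs(P[:,0]+29.6)<5)&(abs(P[:,1])<3)).items():
        if s.sum()<6: print(f,n,'-');continue
        l=cv2.fitLine(P[s].astype(np.float32),cv2.DIST_HUBER,0,.1,.01).ravel(); print(f,n,s.sum(),'dang %.1f'%np.degrees(np.arctan2(l[1],l[0])),l[2:].round(1))
E
python3 go.py .5552 .4134 .05 0
```

```text
ee_pos: [0.474, 0.1386, 0.0714]
wrist_force: [0.6, 1.0, -0.2]
ee_pos: [0.4808, 0.1393, 0.1609]
(array([472.1, 139.3]), (77.9, 55.4), 2.0)
w2 front 57 dang 89.8 [28.9 -2.7]
w2 L 72 dang -1.5 [13.5 29.9]
w2 R 90 dang 1.1 [ 12.4 -29.8]
w2 sl 65 dang 1.4 [13.  12.7]
w2 sr 63 dang -0.0 [ 12.9 -12.3]
w2 back 14 dang -87.7 [-29.2  -0.1]
w3 front 57 dang -89.9 [28.8 -1.2]
w3 L 92 dang 0.4 [13.3 29.3]
w3 R 69 dang 1.4 [ 12.7 -30.2]
w3 sl 67 dang -0.2 [12.9 11.9]
w3 sr 56 dang -0.1 [ 13.4 -13.1]
w3 back 16 dang -85.3 [-29.6   0. ]
w8 front 68 dang 90.0 [28.7 -0.1]
w8 L 79 dang -0.3 [12.5 29.9]
w8 R 110 dang 0.7 [ 12.8 -29.2]
w8 sl 72 dang -0.4 [13.1 13. ]
w8 sr 79 dang -0.4 [ 13. -12.]
w8 back 20 dang -87.5 [-29.8   0.1]
t 20.07 turn [-0.02 -0.03  0.34] shift [-2.48  9.14  3.69] gap 0.0638
```

View pics/w8.png

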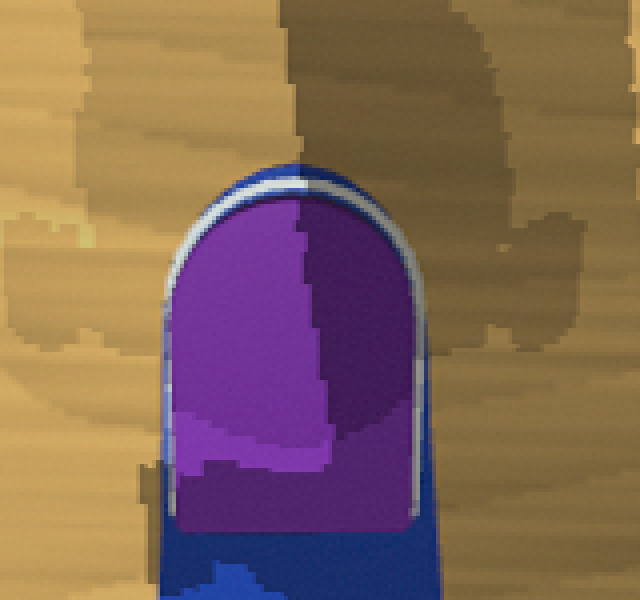

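```bash
python3 go.py .556 .4114 .03 -9.7
python3 -m handwheel '[[[0,0,0.8,-0.1,0.9,0,0.5],[0,0,0.8,-0.3,0.9,0,0.5],[0,0,0.68,-0.3,0.9,0,0.5],[0,0,0,-0.3,0.9,0.3,0.5],[0,0,0,-0.3,0.9,0.5,0.5],[0,0,0,-0.3,0.9,0.5,0.5],[0,0,0,0,0.9,0.5,0.5],[0,0,0,0,0.9,0.5,0.5],[0,0,0,0,0.9,0.5,0.5],[0,0,0,0,0,0,0.5]]]' >/dev/null
python3 -m handwheel '[[[0,0,0,0,0,0.5,0.5],[0,0,0,0,0,0,0.5],[0,0,0,0,0,0,0.5],[0,0,0,0,0,0,0.5],[0,0,0,0,0,0,0.5]]]' |grep ee_;python3 go.py .556 .4114 .015 -9.7
python3 - <<'E'
from h import *
cam=pose('wrist'); p,d=optics.camera('wrist')
for k in blobs(p,'red',1000):
    P=cast(k,.004,cam); print(rect(P), k.min(0),k.max(0))
E
```

```text
t 20.07 turn [-0.02 -0.03  2.28] shift [-0.95  9.37  4.35] gap 0.0638
ee_pos: [0.5611, 0.3728, 0.0638]
t 21.32 turn [ 0.    0.01 -0.03] shift [0.38 1.24 1.63] gap 0.0641
(array([545.2, 413.7]), (57.0, 56.4), -9.8) [327 147] [413 232]
```

```bash
python3 -m handwheel '[[[0,0,0,0.39,0.6,0,0.5],[0,0,0,0,0.64,0.3,0.5],[0,0,0,0,0,0.7,0.5],[0,0,0,0,0,0.6,0.5],[0,0,0,0,0,0.1,0.5],[0,0,0,0,0,0,0.5],[0,0,0,0,0,0,0.5],[0,0,0,0,0,0,0.5],[0,0,0,0,0,0,0.5]]]' |egrep "ee_|wrist";python3 go.py .5555 .4113 -.004 -9.7
```

```text
ee_pos: [0.5562, 0.4133, 0.0138]
wrist_force: [0.3, -0.7, -0.6]
t 22.12 turn [ 0.02  0.02 -0.01] shift [ 0.01 -0.07  0.59] gap 0.0638
```

```bash
python3 -m handwheel '[[[0,0,0,0,-0.07,0.3,0.5],[0,0,0,0,0,0.29,0.5],[0,0,0,0,0,0,0.5],[0,0,0,0,0,0,0.5],[0,0,0,0,0,0,0.1],[0,0,0,0,0,0,0.1],[0,0,0,0,0,0,0.1],[0,0,0,0,0,0,0.1],[0,0,0,0,0,0,0.1],[0,0,0,0,0,0,0.1]]]' 25; python3 -m handwheel '[[[0,0,0,0,0,-0.5,0.1],[0,0,0,0,0,-0.9,0.1],[0,0,0,0,0,-0.9,0.1],[0,0,0,0,0,-0.9,0.1],[0,0,0,0,0,0,0.1],[0,0,0,0,0,0,0.1]]]' |egrep "ee_|grip"
python3 held.py red 0.008
python3 go.py .4646 -.1099 .1 -2.4
```

```text
t: 22.95
ee_pos: [0.5562, 0.4115, -0.0037]
tcp_rot: [[-0.986, 0.168, 0.003], [0.168, 0.986, 0.001], [-0.002, 0.002, -1.0]]
wrist_force: [-0.6, -0.1, 7.9]
finger_gap: 0.0551
grip_force: 31.2
ee_pos: [0.5556, 0.4118, 0.0928]
grip_force: 26.8
red (array([-10.7,  -0.2]), (59.0, 56.8), -0.1) cg [-11.4  -0.1] min [-40.2 -28.6] max [18.8 28.1] (array([18.8, 27.4]), np.float64(-137.6))
t 23.50 turn [ 0.   -0.   -1.46] shift [  2.26 -17.47  -0.31] gap 0.0553
```

```bash
python3 -m handwheel '[[[0,0,-0.73,0.1,-1,-0.2,0.1],[0,0,-0.73,0.1,-1,0,0.1],[0,0,0,0.1,-1,0,0.1],[0,0,0,0.1,-1,0,0.1],[0,0,0,0.15,-1,0,0.1],[0,0,0,0.15,-1,0,0.1],[0,0,0,0.15,-1,0,0.1],[0,0,0,0.15,-1,0,0.1],[0,0,0,0.15,-1,0,0.1],[0,0,0,0.15,-1,0,0.1]]]' >/dev/null
python3 -m handwheel '[[[0,0,0,0.15,-1,0,0.1],[0,0,0,0.15,-1,0,0.1],[0,0,0,0.15,-1,0,0.1],[0,0,0,0.15,-1,0,0.1],[0,0,0,0.15,-1,0,0.1],[0,0,0,0.1,-1,0,0.1],[0,0,0,0,-0.9,0.5,0.1],[0,0,0,0,0,0.5,0.1],[0,0,0,0,0,0,0.1],[0,0,0,0,0,0,0.1]]]' |grep ee_
python3 go.py .4650 -.1099 .0012 -2.4
```

```text
ee_pos: [0.4608, -0.0915, 0.0646]
t 25.17 turn [-0.   -0.06 -0.  ] shift [-0.17 -0.61  2.11] gap 0.0555
```

```bash
python3 -m handwheel '[[[0,0,0,-0.15,-0.61,0.4,0.1],[0,0,0,0,0,0.6,0.1],[0,0,0,0,0,0.6,0.1],[0,0,0,0,0,0.2,0.1],[0,0,0,0,0,0,0.1],[0,0,0,0,0,0,0.1],[0,0,0,0,0,0,0.1],[0,0,0,0,0,0,0.1],[0,0,0,0,0,0,0.1]]]' |grep ee_
python3 go.py .4650 -.1099 .0012 -2.4
```

```text
ee_pos: [0.4679, -0.1101, 0.0132]
t 25.92 turn [0.   0.02 0.01] shift [0.1 0.  0.4] gap 0.0550
```

```bash
python3 -m handwheel '[[[0,0,0,0.08,0,0.15,0.1],[0,0,0,0,0,0.15,0.1],[0,0,0,0,0,0,0.1],[0,0,0,0,0,0,0.1],[0,0,0,0,0,0,0.1],[0,0,0,0,0,0,0.1]]]' |egrep "ee_|wrist"
python3 go.py .4650 -.1099 .0012 -2.4
```

```text
ee_pos: [0.4647, -0.1103, 0.0033]
wrist_force: [0.4, -0.6, -0.1]
t 26.42 turn [-0.  0.  0.] shift [-0.01  0.01  0.07] gap 0.0552
```

```bash
python3 -m handwheel '[[[0,0,0,-0.01,0.01,0.08,0.1],[0,0,0,0,0,0,0.1],[0,0,0,0,0,0,0.1],[0,0,0,0,0,0,0.3],[0,0,0,0,0,0,0.45],[0,0,0,0,0,0,0.5],[0,0,0,0,0,0,0.5],[0,0,0,0,0,-0.3,0.5],[0,0,0,0,0,-0.8,0.5],[0,0,0,0,0,-1,0.5]]]' |egrep "ee_|wrist"
python3 -m handwheel '[[[0,0,0,-0.8,0,-1,0.5],[0,0,0,-0.8,0,-1,0.5],[0,0,0,0,0,-1,0.5],[0,0,0,0,0,0,0.5],[0,0,0,0,0,0,0.5],[0,0,0,0,0,0,0.5],[0,0,0,0,0,0,0.5]]]' |grep ee_
python3 - <<'E'
from h import *
cam=pose('wrist'); p,d=optics.camera('wrist'); cv2.imwrite('pics/w9.png',cv2.resize(p[80:280,220:420],None,fx=3,fy=3,interpolation=0)); np.savez('w9.npz',p=p,o=cam[1],R=cam[2])
for k in blobs(p,'red',1000): print(rect(cast(k,.008,cam)))
E
python3 go.py .44 .2965 .08 9
```

```text
ee_pos: [0.4627, -0.1098, 0.0634]
wrist_force: [0.4, 0.8, -0.1]
ee_pos: [0.5111, -0.1116, 0.1526]
(array([ 454.2, -109. ]), (55.0, 54.9), 86.3)
t 27.88 turn [ 0.01 -0.04 -2.28] shift [ 0.21 13.81  2.41] gap 0.0639
```

View pics/w9.png

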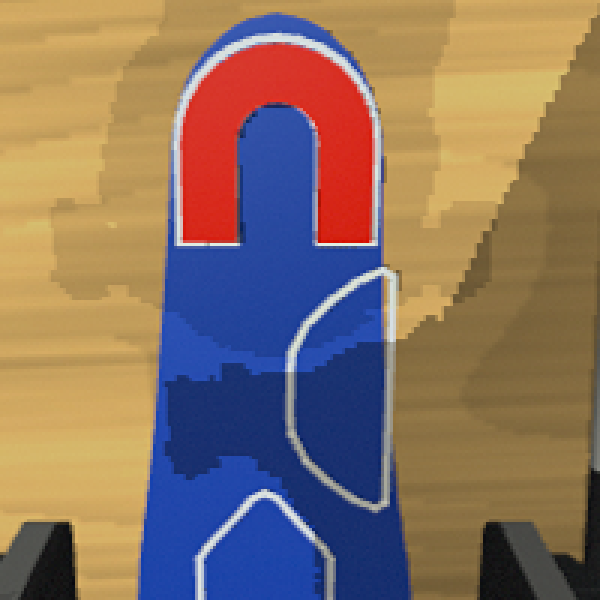

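```bash
python3 - <<'E'
from h import *
z=np.load('w9.npz'); p=z['p']; cm=(optics.camera_params('wrist'),z['o'],z['R'])
m=cv2.inRange(cv2.cvtColor(p,cv2.COLOR_BGR2HSV),(0,0,70),(180,115,255))
ys,xs=np.nonzero(m); P=cast(np.c_[xs,ys],.004,cm)[:,:2]*1000-[557.5,-113.8]
a=np.deg2rad(-2.4); P=P@np.array([[np.cos(a),-np.sin(a)],[np.sin(a),np.cos(a)]])
for n,s in dict(straight=(abs(P[:,1]-36.6)<4)&(abs(P[:,0]+26)<28),flat=(abs(P[:,1]-3.4)<4)&(abs(P[:,0]+26)<8)).items():
    l=cv2.fitLine(P[s].astype(np.float32),cv2.DIST_HUBER,0,.1,.01).ravel(); print(n,s.sum(),'dang %.1f'%np.degrees(np.arctan(l[1]/l[0])),l[2:].round(1))
s=(P[:,1]>-3)&(P[:,1]<40)&(P[:,0]>-72)&(P[:,0]<20); e=(P[:,1]>28)&s
print('x ends',P[e,0].min().round(1),P[e,0].max().round(1))
s=(abs(P[:,1]+4)<4)&(abs(P[:,0]-9)<8); print('tear tip x',P[s,0].min(),P[s][P[s,0].argmin()])
E
python3 -m handwheel '[[[0,0,-0.76,0.1,1,0,0],[0,0,-0.76,0,1,0,0],[0,0,-0.76,0,1,0,-0.06],[0,0,0,0,1,0,-0.06],[0,0,0,0,1,0,-0.06],[0,0,0,0,1,0,-0.06],[0,0,0,0,1,0,-0.06],[0,0,0,0,1,0,-0.06],[0,0,0,0,1,0.2,-0.06],[0,0,0,0,1,0.3,-0.06]]]' >/dev/null
python3 -m handwheel '[[[0,0,0,0,1,0.4,-0.06],[0,0,0,0,1,0.5,-0.06],[0,0,0,0,1,0.5,-0.06],[0,0,0,0.2,0.8,0.5,-0.06],[0,0,0,0,0,0,-0.06],[0,0,0,0,0,0,-0.06],[0,0,0,0,0,0,-0.06],[0,0,0,0,0,0,-0.06]]]' |grep ee_
python3 - <<'E'
from h import *
cam=pose('wrist'); p,d=optics.camera('wrist'); cv2.imwrite('pics/w10.png',p); np.savez('w10.npz',p=p,o=cam[1],R=cam[2])
for k in blobs(p,'yellow',1000): print(k.min(0),k.max(0),rect(cast(k,.004,cam)))
E
python3 go.py .439 .2967 .02 9
```

```text
straight 236 dang 1.1 [-26.6  35.6]
flat 58 dang -1.7 [-26.2   4.1]
x ends -71.4 14.5
tear tip x 6.915980125184783 [ 6.91598013 -4.83677416]
ee_pos: [0.4517, 0.2952, 0.0818]
[296 145] [339 248] (array([439.2, 296.7]), (76.3, 30.0), 8.8)
t 29.43 turn [-0.01  0.01 -0.03] shift [0.42 0.11 2.07] gap 0.0397
```

View pics/w10.png

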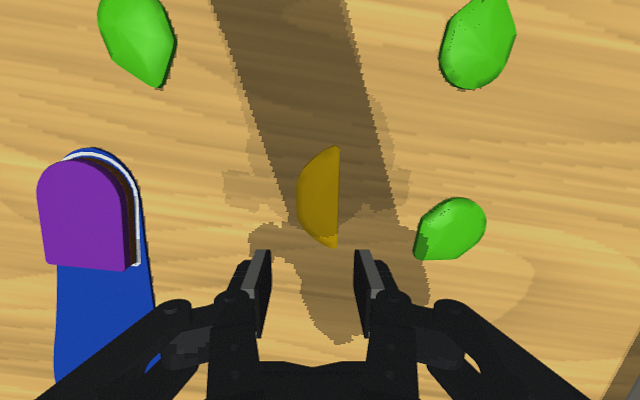

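```bash
python3 -m handwheel '[[[0,0,0,0.4,0.1,0.3,-0.06],[0,0,0,0,0,0.6,-0.06],[0,0,0,0,0,0.6,-0.06],[0,0,0,0,0,0.4,-0.06],[0,0,0,0,0,0,-0.06],[0,0,0,0,0,0,-0.06],[0,0,0,0,0,0,-0.06],[0,0,0,0,0,0,-0.06]]]' |egrep "ee_|wrist"
python3 - <<'E'
from h import *
cam=pose('wrist'); p,d=optics.camera('wrist')
for k in blobs(p,'yellow',1000): print(k.min(0),k.max(0),rect(cast(k,.004,cam)))
E
python3 go.py .439 .2967 .0 8.9
```

```text
ee_pos: [0.4399, 0.2986, 0.026]
wrist_force: [-0.3, -0.6, 0.8]
[282 179] [337 306] (array([439.2, 296.7]), (77.0, 30.1), 8.7)
t 30.15 turn [0.01 0.02 0.02] shift [ 0.03 -0.06  0.87] gap 0.0406
```

```bash
python3 -m handwheel '[[[0,0,0,0.02,-0.06,0.4,-0.06],[0,0,0,0,0,0.4,-0.06],[0,0,0,0,0,0,-0.06],[0,0,0,0,0,0,-0.06],[0,0,0,0,0,0,-0.06],[0,0,0,0,0,0,-0.06]]]' |egrep "ee_|wrist"; python3 -m handwheel '[[[0,0,0,0,0,0.05,-0.06],[0,0,0,0,0,0,-0.06],[0,0,0,0,0,0,-0.06]]]' |egrep "ee_|wrist"
```

```text
ee_pos: [0.438, 0.2961, 0.0006]
wrist_force: [-0.3, 1.2, 0.1]
ee_pos: [0.4382, 0.2963, -0.0006]
wrist_force: [-0.7, 0.3, 1.0]
```

```bash
python3 -m handwheel '[[[0,0,0,0,0,0,-0.5],[0,0,0,0,0,0,-0.5],[0,0,0,0,0,0,-0.5],[0,0,0,0,0,0,-0.5],[0,0,0,0,0,0,-0.5],[0,0,0,0,0,0,-0.5]]]' 30; python3 -m handwheel '[[[0,0,0,0,0,-0.5,-0.5],[0,0,0,0,0,-0.9,-0.5],[0,0,0,0,0,-0.9,-0.5],[0,0,0,0,0,-0.9,-0.5],[0,0,0,0,0,0,-0.5],[0,0,0,0,0,0,-0.5],[0,0,0,0,0,0,-0.5]]]' |egrep "ee_|grip"
python3 held.py yellow 0.004
python3 go.py .5324 -.0927 .1 -2.4
```

```text
t: 31.4
ee_pos: [0.4389, 0.2967, -0.0001]
tcp_rot: [[-0.988, -0.157, 0.001], [-0.157, 0.988, 0.001], [-0.001, 0.001, -1.0]]
wrist_force: [0.0, 0.1, 4.8]
finger_gap: 0.029
grip_force: 31.9
ee_pos: [0.4374, 0.2959, 0.0945]
grip_force: 29.8
yellow (array([0.7, 0.3]), (77.8, 30.1), -0.0) cg [0.6 2.1] min [-38.2 -14.8] max [39.6 15.4] (array([39.6, 12.9]), np.float64(-164.5))
t 32.03 turn [-0.02 -0.03  2.28] shift [ -3.72 -12.8   -0.2 ] gap 0.0287
```

```bash
python3 -m handwheel '[[[0,0,0.76,-0.1,-1,-0.2,-0.5],[0,0,0.76,-0.2,-1,0,-0.5],[0,0,0.76,-0.3,-1,0,-0.5],[0,0,0,-0.3,-1,0,-0.5],[0,0,0,-0.3,-1,0,-0.5],[0,0,0,-0.3,-1,0,-0.5],[0,0,0,-0.3,-1,0,-0.5],[0,0,0,-0.3,-1,0,-0.5],[0,0,0,-0.3,-1,0,-0.5],[0,0,0,-0.3,-1,0,-0.5]]]' >/dev/null
python3 -m handwheel '[[[0,0,0,-0.3,-1,0,-0.5],[0,0,0,-0.3,-1,0,-0.5],[0,0,0,-0.3,-0.8,0,-0.5],[0,0,0,0,0,0.4,-0.5],[0,0,0,0,0,0.4,-0.5],[0,0,0,0,0,0.4,-0.5],[0,0,0,0,0,0,-0.5],[0,0,0,0,0,0,-0.5],[0,0,0,0,0,0,-0.5]]]' |grep ee_
python3 go.py .532 -.0927 .005 -2.4
```

```text
ee_pos: [0.5417, -0.0879, 0.0648]
t 33.62 turn [ 0.   -0.02  0.03] shift [ 0.32 -0.17  1.99] gap 0.0290
```

```bash
python3 -m handwheel '[[[0,0,0,0.3,-0.16,0.4,-0.5],[0,0,0,0,0,0.5,-0.5],[0,0,0,0,0,0.5,-0.5],[0,0,0,0,0,0.2,-0.5],[0,0,0,0,0,0,-0.5],[0,0,0,0,0,0,-0.5],[0,0,0,0,0,0,-0.5],[0,0,0,0,0,0,-0.5],[0,0,0,0,0,0,-0.5]]]' |grep ee_
python3 go.py .532 -.0927 .005 -2.4
```

```text
ee_pos: [0.5338, -0.0939, 0.0183]
t 34.37 turn [0.   0.02 0.  ] shift [0.06 0.04 0.44] gap 0.0287
```

```bash
python3 -m handwheel '[[[0,0,0,0.05,0.04,0.2,-0.5],[0,0,0,0,0,0.18,-0.5],[0,0,0,0,0,0,-0.5],[0,0,0,0,0,0,-0.5],[0,0,0,0,0,0,-0.5],[0,0,0,0,0,0,-0.5]]]' |egrep "ee_|wrist"
python3 go.py .532 -.0927 .005 -2.4
```

```text
ee_pos: [0.5315, -0.0927, 0.006]
wrist_force: [0.4, 0.3, 0.0]
t 34.87 turn [-0.  0.  0.] shift [-0.02 -0.    0.03] gap 0.0288
```

```bash
python3 -m handwheel '[[[0,0,0,-0.02,0,0.05,-0.5],[0,0,0,0,0,0,-0.5],[0,0,0,0,0,0,-0.5],[0,0,0,0,0,0,-0.3],[0,0,0,0,0,0,-0.1],[0,0,0,0,0,0,-0.06],[0,0,0,0,0,0,-0.06],[0,0,0,0,0,-0.3,-0.06],[0,0,0,0,0,-0.8,-0.06],[0,0,0,0,0,-1,0]]]' |egrep "ee_|wrist"
python3 -m handwheel '[[[0,0,0,-0.8,0,-1,0.2],[0,0,0,-0.8,0,-1,0.2],[0,0,0,0,0,-1,0.2],[0,0,0,0,0,0,0.2],[0,0,0,0,0,0,0.2],[0,0,0,0,0,0,0.2],[0,0,0,0,0,0,0.2]]]' |grep ee_
python3 - <<'E'
from h import *
cam=pose('wrist'); p,d=optics.camera('wrist'); cv2.imwrite('pics/w11.png',cv2.resize(p[100:300,220:420],None,fx=3,fy=3,interpolation=0)); np.savez('w11.npz',p=p,o=cam[1],R=cam[2])
for k in blobs(p,'yellow',1000): print(rect(cast(k,.008,cam)))
E
python3 go.py .64 .307 .1 0
```

```text
ee_pos: [0.5298, -0.0924, 0.0667]
wrist_force: [0.3, -0.1, 0.3]
ee_pos: [0.5782, -0.0943, 0.156]
(array([532.5, -92.4]), (74.7, 28.8), -3.2)
t 36.33 turn [ 0.   -0.04 -0.48] shift [-2.06 13.38  1.86] gap 0.0512
```

View pics/w11.png

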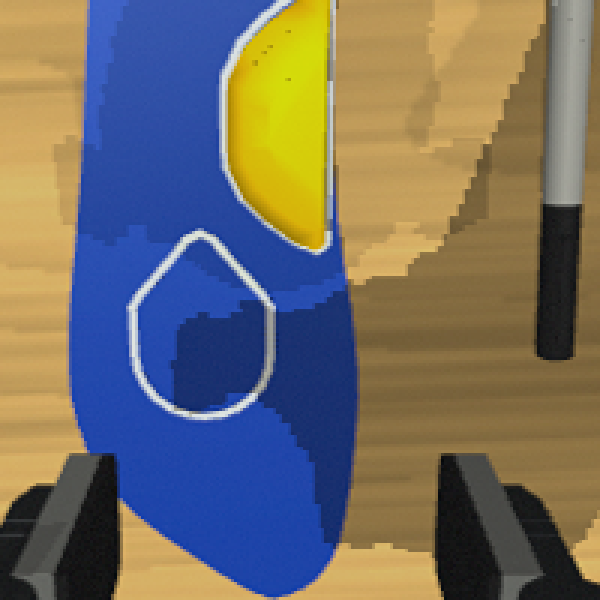

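```bash
python3 - <<'E'
from h import *
z=np.load('w11.npz'); p=z['p']; cm=(optics.camera_params('wrist'),z['o'],z['R'])
m=cv2.inRange(cv2.cvtColor(p,cv2.COLOR_BGR2HSV),(0,0,70),(180,115,255))
ys,xs=np.nonzero(m); P=cast(np.c_[xs,ys],.004,cm)[:,:2]*1000-[599.3,-119.5]
a=np.deg2rad(-2.4); P=P@np.array([[np.cos(a),-np.sin(a)],[np.sin(a),np.cos(a)]])
for n,s in dict(L=(abs(P[:,1]-22)<4)&(abs(P[:,0]+1)<7),R=(abs(P[:,1]+22)<4)&(abs(P[:,0]+1)<7)).items():
    l=cv2.fitLine(P[s].astype(np.float32),cv2.DIST_HUBER,0,.1,.01).ravel(); print(n,s.sum(),'dang %.1f'%np.degrees(np.arctan(l[1]/l[0])),l[2:].round(1))
s=(abs(P[:,1])<3)&(abs(P[:,0])<40); print('tip/back',np.sort(P[s,0])[[0,5,-6,-1]])
E
python3 -m handwheel '[[[0,0,0,-0.1,1,0,0.2],[0,0,0,-0.15,1,0,0.2],[0,0,0,-0.15,1,0,0.2],[0,0,0,-0.15,1,0,0.2],[0,0,0,-0.15,1,0,0.2],[0,0,0,-0.15,1,0,0.2],[0,0,0,-0.15,1,0,0.2],[0,0,0,-0.15,1,0,0.2],[0,0,0,-0.15,1,0,0.2],[0,0,0,-0.15,1,0.2,0.2]]]' >/dev/null
python3 -m handwheel '[[[0,0,-0.8,-0.15,1,0.4,0.2],[0,0,-0.8,-0.15,1,0.4,0.2],[0,0,-0.8,-0.1,1,0.4,0.2],[0,0,-0.8,-0.1,0,0.5,0.2],[0,0,0,0,0,0,0.2],[0,0,0,0,0,0,0.2],[0,0,0,0,0,0,0.2],[0,0,0,0,0,0,0.2]]]' |grep ee_
python3 - <<'E'
from h import *
cam=pose('wrist'); p,d=optics.camera('wrist'); cv2.imwrite('pics/w12.png',p); np.savez('w12.npz',p=p,o=cam[1],R=cam[2])
for k in blobs(p,'green',1000):
    P=cast(k,.003,cam); print(k.min(0),k.max(0),rect(P),mom(P),tip(P))
E
python3 go.py .625 .307 .02 14
```

```text
L 56 dang 2.5 [-2.1 21.6]
R 43 dang -2.1 [ -1.2 -22.1]
tip/back [-35.1599506  -34.20832328  28.46953935  28.46968333]
ee_pos: [0.6493, 0.2917, 0.1011]
[312 141] [367 216] (array([626.9, 307.7]), (49.3, 48.1), -31.3) [625.9 307.3] (array([595. , 301.4]), np.float64(10.8))
t 37.88 turn [-0.01  0.02 -0.12] shift [0.67 0.68 2.72] gap 0.0513
```

View pics/w12.png

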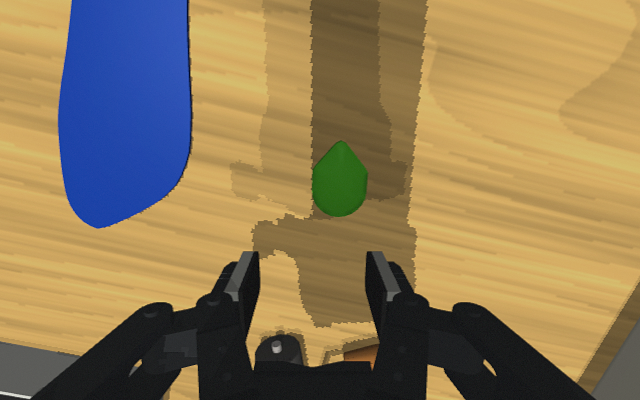

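```bash
cat > tear.py <<'E'
from h import *
from scipy.spatial import ConvexHull
def tear(P):
    "yaw & dome_mid from flanks: P in m world"
    Q=P[:,:2]*1000; c=mom(P); a=np.deg2rad(13)
    for _ in range(4):
        M=np.array([[np.cos(a),-np.sin(a)],[np.sin(a),np.cos(a)]]); L=(Q-c)@M
        xt=L[:,0].min(); ang=[]; lines=[]
        for sg in(1,-1):
            s=(sg*L[:,1]>5)&(sg*L[:,1]<17)&(L[:,0]<-5)
            l=cv2.fitLine(L[s].astype(np.float32),cv2.DIST_HUBER,0,.1,.01).ravel(); ang.append(np.arctan(l[1]/l[0])); lines.append(l)
        a+=np.mean(ang)
    mid=(np.median(L[(abs(L[:,0]+1)<6)&(L[:,1]>0),1])+np.median(L[(abs(L[:,0]+1)<6)&(L[:,1]<0),1]))/2
    x=(L[:,0].min()+32+L[:,0].max()-27)/2
    print('yaw %.1f'%np.degrees(a),'ext',L.min(0).round(1),L.max(0).round(1),'mid',(c+M@[x,mid]).round(1))
if __name__=='__main__':
    for f in('w1','w2','w12'):
        z=np.load(f+'.npz'); cam=(optics.camera_params('wrist'),z['o'],z['R'])
        for k in blobs(z['p'],'green',200):
            P=cast(k,.003,cam)
            if np.hypot(*(mom(P)-[625,307]))<10: print(f); tear(P)
E
python3 tear.py; python3 go.py .625 .307 .02 13
```

```text
w1
yaw 9.9 ext [-32.  -20.8] [27.3 20.9] mid [625.7 307.4]
w2
yaw 10.8 ext [-31.8 -21.5] [27.8 21.6] mid [625.6 307.4]
w12
yaw 11.7 ext [-31.5 -20.8] [27.2 20.9] mid [626.3 307.3]
t 37.88 turn [-0.01  0.02  0.08] shift [0.68 0.67 2.72] gap 0.0513
```

```bash
python3 go.py .6245 .3071 -.0015 11;python3 -m handwheel '[[[0,0,0.45,0.35,0.4,0.3,0.2],[0,0,0,0.35,0.3,0.7,0.2],[0,0,0,0,0,0.7,0.2],[0,0,0,0,0,0.6,0.2],[0,0,0,0,0,0.3,0.2],[0,0,0,0,0,0,0.2],[0,0,0,0,0,0,0.2],[0,0,0,0,0,0,0.2],[0,0,0,0,0,0,0.2]]]' |egrep "ee_|wrist"
python3 - <<'E'
from tear import *
cam=pose('wrist'); p,d=optics.camera('wrist')
for k in blobs(p,'green',1000): tear(cast(k,.003,cam))
E
python3 go.py .6245 .3071 -.0015 11
```

```text
t 37.88 turn [-0.01  0.02  0.48] shift [0.72 0.65 3.44] gap 0.0513
ee_pos: [0.6251, 0.31, 0.0245]
wrist_force: [0.5, 0.1, -0.1]
yaw 11.9 ext [-32.4 -21.2] [27.4 20.9] mid [626.  307.3]
t 38.68 turn [0.01 0.03 0.07] shift [ 0.03 -0.1   0.86] gap 0.0512
```

Turn slightly (11.5°), descend, grip, lift, measure.

```bash
python3 -m handwheel '[[[0,0,0,0.02,-0.1,0.4,0.2],[0,0,0,0,0,0.4,0.2],[0,0,0,0,0,0.03,0.2],[0,0,0,0,0,0,0.2],[0,0,0,0,0,0,0.2],[0,0,0,0,0,0,0.2]]]' |egrep "ee_|wrist"; python3 -m handwheel '[[[0,0,0,0,0,0,-0.2],[0,0,0,0,0,0,-0.2],[0,0,0,0,0,0,-0.2],[0,0,0,0,0,0,-0.2],[0,0,0,0,0,0,-0.2],[0,0,0,0,0,0,-0.2]]]' 30; python3 -m handwheel '[[[0,0,0,0,0,-0.5,-0.2],[0,0,0,0,0,-0.9,-0.2],[0,0,0,0,0,-0.9,-0.2],[0,0,0,0,0,-0.9,-0.2],[0,0,0,0,0,0,-0.2],[0,0,0,0,0,0,-0.2],[0,0,0,0,0,0,-0.2]]]' |egrep "ee_|grip"
python3 held.py green 0.005
python3 go.py .5976 -.1196 .1 -2.4
```

```text
ee_pos: [0.6233, 0.3064, -0.003]
wrist_force: [1.0, -0.6, -0.0]
t: 39.68
ee_pos: [0.6241, 0.307, -0.0013]
tcp_rot: [[-0.98, -0.197, 0.001], [-0.197, 0.98, 0.001], [-0.001, 0.0, -1.0]]
wrist_force: [-0.6, -0.7, 6.8]
finger_gap: 0.0408
grip_force: 33.5
ee_pos: [0.6222, 0.3066, 0.0932]
grip_force: 30.5
green (array([2.7, 0.8]), (52.1, 48.0), -39.7) cg [1.9 0.1] min [-31.  -20.6] max [29.7 20.8] (array([-31. ,   0.1]), np.float64(0.1))
t 40.32 turn [-0.01 -0.04  2.76] shift [  0.2  -14.22  -0.26] gap 0.0407
```

```bash
python3 -m handwheel '[[[0,0,0.92,0.1,-1,-0.3,-0.2],[0,0,0.92,0.1,-1,0,-0.2],[0,0,0.92,0.05,-1,0,-0.2],[0,0,0,0,-1,0,-0.2],[0,0,0,0,-1,0,-0.2],[0,0,0,0,-1,0,-0.2],[0,0,0,0,-1,0,-0.2],[0,0,0,0,-1,0,-0.2],[0,0,0,0,-1,0,-0.2],[0,0,0,0,-1,0,-0.2]]]' >/dev/null
python3 -m handwheel '[[[0,0,0,0,-1,0,-0.2],[0,0,0,0,-1,0,-0.2],[0,0,0,0,-1,0,-0.2],[0,0,0,0,-1,0,-0.2],[0,0,0,0,-0.2,0.4,-0.2],[0,0,0,0,0,0.4,-0.2],[0,0,0,0,0,0.4,-0.2],[0,0,0,0,0,0,-0.2],[0,0,0,0,0,0,-0.2],[0,0,0,0,0,0,-0.2]]]' |grep ee_
python3 go.py .5973 -.1196 .003 -2.4
```

```text
ee_pos: [0.6123, -0.1166, 0.0658]
t 41.98 turn [ 0.01 -0.01  0.03] shift [ 0.5  -0.12  2.09] gap 0.0409
```

```bash
python3 -m handwheel '[[[0,0,0,0.5,-0.12,0.4,-0.2],[0,0,0,0,0,0.6,-0.2],[0,0,0,0,0,0.5,-0.2],[0,0,0,0,0,0.2,-0.2],[0,0,0,0,0,0,-0.2],[0,0,0,0,0,0,-0.2],[0,0,0,0,0,0,-0.2],[0,0,0,0,0,0,-0.2],[0,0,0,0,0,0,-0.2]]]' |grep ee_
python3 go.py .5973 -.1196 .003 -2.4
```

```text
ee_pos: [0.598, -0.1222, 0.0165]
t 42.73 turn [-0.    0.02 -0.01] shift [0.03 0.09 0.45] gap 0.0408
```

```bash
python3 -m handwheel '[[[0,0,0,0.02,0.08,0.2,-0.2],[0,0,0,0,0,0.19,-0.2],[0,0,0,0,0,0,-0.2],[0,0,0,0,0,0,-0.2],[0,0,0,0,0,0,-0.2],[0,0,0,0,0,0,-0.2]]]' |egrep "ee_|wrist"
python3 go.py .5973 -.1196 .003 -2.4
```

```text
ee_pos: [0.5963, -0.1197, 0.0037]
wrist_force: [0.8, 0.3, 0.5]
t 43.23 turn [-0.   -0.01 -0.01] shift [-0.03  0.01  0.02] gap 0.0409
```

```bash
python3 -m handwheel '[[[0,0,0,-0.03,0,0.03,-0.2],[0,0,0,0,0,0,-0.2],[0,0,0,0,0,0,-0.2],[0,0,0,0,0,0,0],[0,0,0,0,0,0,0.2],[0,0,0,0,0,0,0.2],[0,0,0,0,0,0,0.2],[0,0,0,0,0,-0.3,0.2],[0,0,0,0,0,-0.8,0.2],[0,0,0,0,0,-1,0.2]]]' |egrep "ee_|wrist"
python3 -m handwheel '[[[0,0,0,0,0.8,-1,0.2],[0,0,0,0,0.8,-1,0.2],[0,0,0,0,0.8,-1,0.2],[0,0,0,0,0.8,-1,0.2],[0,0,0,0,0,0,0.2],[0,0,0,0,0,0,0.2],[0,0,0,0,0,0,0.2],[0,0,0,0,0,0,0.2]]]' |grep ee_
python3 - <<'E'
from tear import *
cam=pose('wrist'); p,d=optics.camera('wrist'); cv2.imwrite('pics/w13.png',p)
for k in blobs(p,'green',800):
    P=cast(k,.007,cam)
    if mom(P)[1]<0: tear(P)
E
```

```text
ee_pos: [0.5951, -0.1192, 0.0648]
wrist_force: [0.4, 0.5, 0.2]
ee_pos: [0.6001, -0.0256, 0.1847]
yaw -0.9 ext [-31.3 -21.4] [26.6 21.1] mid [ 599.6 -119.8]
```

View pics/w13.png

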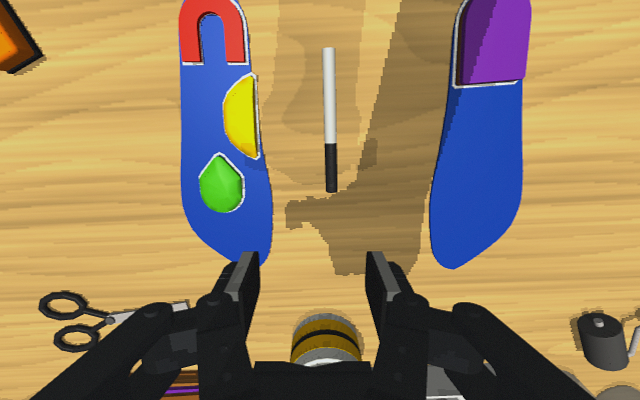

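```bash
python3 -c "
from bench import job; print(job.finish_job())"
```

```text
the job is handed in; nothing more can be done
None
```

The job is handed in: all five pads sit on their outlines in the order asked, to within about 1–1.5 mm and 1–1.5° by the wrist camera, and the glue tin, marker pen and sanding block were not touched.

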